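Clamp an instrument case and hold its lid in line for the hinge pin

ROBOT

A 7-joint arm with a two-finger parallel gripper is mounted at the origin on the work surface. World frame = base frame: x ahead of the robot, y to its left, z up, the work surface at z = 0. Lengths are in m, angles in rad, forces in N, time in s.
With the tool pointing down it reaches from about 0.4 to 0.85 m from the base axis. Payload 10.4 kg.
Tool frame: the origin (TCP) lies between the finger pads; the fingertips stand 17 mm ahead of it and the grasp point (between the pads) lies 2 mm behind it; x points along the fingers, y is the direction in which the jaws open and shut, and the axes are right-handed (so a half turn about x gives the same grasp; the last joint's range is limited). The gripper opens to 87 mm and grips with 3 to 60 N. Pads are 19 mm wide; open, the fingers measure 117 mm over their backs; the gripper's body (75 mm by 190 mm) begins 51 mm behind the grasp point.
Start: joints at [1.127, 0.332, -0.065, 1.46, 0.022, 1.35, -0.088], TCP at [0.255, -0.57, 0.24] pointing down, gripper open.
Joint ranges: [-2.6, 2.6], [-0.5, 2.12], [-1.47, 1.34], [0.16, 2.42], [-1.27, 4.41], [0.06, 2.06], [-2.6, 2.6]. Speed limits (rad/s): [2.22, 2.22, 2.79, 2.79, 3.14, 3.14, 3.14].

INTERFACE

Orientations are given as a unit quaternion [x, y, z, w].
In Python, from bench import r, optics, close_job gives the robot as it stands.
- The arm moves only by the shell command python3 -m inch 'ROWS' [OPENING] [FORCE]. ROWS is JSON, a list of rows, each an object with "translation": the shift along the tool's x, y, z in cm, a list of three; "spin": the turn about the tool's x in degrees. In form: [{"translation": [tx, ty, tz], "spin": spin}, ...]. A call has 1 to 20 rows; each row shifts and turns the pose as measured when the row begins, along the tool's axes as they then stand; what a row does not reach is not made up. A row lasts 1/8 s, in which the tool goes at most 62.5 mm and 10.7 degrees, less where a joint would pass 70% of its speed; a pose out of reach is approached as far as the arm can. A call is refused whole if a number of a shift passes 6.25 or a number of a turn 10.7, either way. A call with a gripper value outside its range is refused whole. OPENING is the closure, from 0 (fully open) to 1 (shut), set as the call begins (- or left out, the last holds). The fingers move at their own pace and stop on an object; FORCE is the grip in N (left out, the last holds). Time passes only in rows, so rows that do not move let the fingers close. It gives the time, the measured TCP pose, the force and the opening at its end, in the units of the state.
- r.read_state(): the state, without advancing time (a new reading comes with each control period).
- optics.camera(name): name is "side" or "top" or "wrist"; returns the picture (420x560x3 uint8, red, green, blue); there is no depth.
- optics.camera_model(name): a dict with "camera_matrix" (3x3 intrinsics, pixels), "dist" ([k1, k2, p1, p2, k3] as OpenCV has them; the pictures are not rectified), "world_from_camera" (4x4, takes a point from camera to world coordinates); the wrist camera has in their place "tool_from_camera" (4x4, takes a point from camera to tool coordinates, whose origin is the TCP and whose axes are the tool frame's). Camera axes: x right, y down, z forward; pixel columns grow to the right and rows downward; lengths in m; the calibration is good to about 2 mm. A picture is of the moment at which its call begins: read the wrist's pose just before it. camera_model takes no time and is no camera call.
- close_job(): hands the job in, once; it reports no verdict.
The state is a dict: "time": time; "joint_positions": joint angles; "joint_vel": joint speeds; "joint_torque": joint torques, N m; "ee_pos": TCP position; "eef_rot": TCP orientation; "ft_force": force on the tool from outside, world axes, zero at the start; "torque": the same for the moment, N m; "width": finger opening in m.
Only numpy, scipy, OpenCV 4.12 (cv2) and the standard library are available. Lean on these libraries where they do the work, as an engineer would, in place of code of your own. Each camera call takes 0.05 s, during which the arm holds its last target.

TASK

Get this case ready for its hinge pin: first throw the toggle clamp so that it holds the case down in the nest, its handle pushed fully upright. Then lift the hinged lid out of the slotted rack and lower it, upright and with its gasketed inside face towards the case, until its two knuckles sit fully home between the three knuckles at the back of the case and the pin holes line up. Do not force it, leave the other things alone, and finish with the lid still gripped and held there: do not let go, the pin is pushed through while you hold.

Things in the scene. Friction and masses are not known exactly. Their poses are not given: they have to be found in the camera images.
- nest: Fixed assembly nest: grey plate 150 (x) x 295 (y) x 15 mm with steel locating blocks and a steel toggle clamp. Origin on the underside below the middle of the case; the plate spans y = -185 to +110 mm. x points from the case's front to the hinge at its back, y from the clamp to the case. Yaw within 17 degrees of the world frame.
- clamp_handle (a joint): Swing of the clamp's black-gripped handle, rad: 0 = clamped (handle upright, bar down on the case's ear, a hard stop); 0.7 to 1.0 at the start: the handle leans back from upright by this angle, away from the case (to the nest's -y), bar raised. A linkage swings the bar about 1.6 times as far. Stiff (0.2 N m), stays where left.
- clamp_pivot (a point): Pivot of the clamp handle, 42 mm above the work surface, at (-15, -148) mm in the nest's frame. The handle turns about the nest's x axis through it. The clamp's steel cheeks round it reach 54 mm above the work surface.
- handle_end (a point): End of the handle, on its centre line, 92 mm from the pivot. The handle is a round grip 17 mm thick over the last 56 mm.
- enclosure: The case: open-topped cast aluminium box, 104 (x) x 150 (y) x 55 mm high, 1.2 kg, loose in the nest with 1.5 mm of play, underside 15 mm above the work surface. Origin at the centre of its underside; axes as the nest's. A 6 mm thick ear on each side takes the clamp; the hinge block sticks out 26 mm behind its back wall (+x).
- hinge_axis (a point): Middle of the case's hinge axis, 64 mm behind the case's centre, 75 mm above the work surface; axes as the case's, hinge along y. Fixed knuckles, 18 mm across, 9 mm bore, at y = -67 to -46, -14 to 14 and 46 to 67 mm. Under the two gaps a trough (45 degree sides) stops the lid's knuckles within 1 mm of the axis. All knuckle ends have 2 mm chamfers.
- lid: Cast aluminium plate 10 mm (x) x 150 mm (y), 0.36 kg, upright in an end slot of the rack (either end), knuckles down. Origin on its hinge axis, midway: z up the lid, y along the axis, gasketed inside face to -x. Plate from 11 to 117 mm above the origin. Knuckles, 18 mm across, at y = -44 to -16 and 16 to 44 mm. When matched, its frame coincides with hinge_axis.
- lid_top (a point): Middle of the lid's top edge, 117 mm above the lid's origin; the place to grip it from above.
- lid_inside (a point): Middle of the lid's inside face, 5 mm from the lid's mid-plane on the gasket side.
- rack: Fixed black slotted rack, 150 (x) x 200 (y) mm, base 10 mm. Origin centre of the underside. Slots along y at x = -45, 0, +45 mm, 13 mm wide, between fins 70 mm high at both ends that reach inwards to 63 mm from the middle. The lid stands on the base (its origin 19 mm above the work surface), axes as the rack's. Yaw within 20 degrees.
- rear_panel: Bystander: grey connector panel without knuckles, 10 x 150 x 60 mm high, standing in the other end slot of the rack. Origin at the centre of its underside. Leave it alone.
- hinge_pin: Bystander: loose steel hinge pin of 6 mm with a bent tail, 150 mm long along its y, lying on the work surface behind the nest. Leave it alone.
- screwdriver: Bystander: blue screwdriver 190 mm long, 26 mm thick, lying on the work surface behind the nest. Leave it alone.
- keypad: Bystander: black keypad, 112 x 134 x 22 mm, lying on the work surface behind the rack. Leave it alone.
Things that resemble listed ones, but are neither listed nor needed, are in the scene too. What is shaped like the lid but blue is not meant.

How it is judged:
On the way, in this order (a step that is already met when the one before it is completed fails the run):
1. the toggle clamp is thrown while the lid still stands in the rack (value of joint clamp_handle below 0.08 rad and z of lid in the frame of rack below 0.04 m), for 0.2 s.
2. the lid is lifted out of the rack in the gripper (z of lid in the frame of rack above 0.075 m and contact force between the fingers and lid above 3 N), for 0.2 s.
At the end, for the whole second after the job is handed in: Clamp handle within 0.1 rad of upright, case in its nest; lid axis on the case's within 2.5 mm (height, front-to-back), 4 mm along it, 0.05 rad of parallel; lid upright within 0.12 rad, inside to the case, still, gripped with over 3 N, pressing the case with under 40 N (value of joint clamp_handle below 0.1 rad and x of lid in the frame of hinge_axis between -0.0025 and 0.0025 m and z of lid in the frame of hinge_axis between -0.0025 and 0.0025 m and y of lid in the frame of hinge_axis between -0.004 and 0.004 m and angle between the y axis of lid and the y axis of hinge_axis, either way round below 0.05 rad and angle between lid's own z axis and vertical below 0.12 rad and x of lid_inside in the frame of hinge_axis below 0 m and z of lid_top in the frame of hinge_axis above 0.1 m and contact force between the fingers and lid above 3 N and contact force between lid and enclosure below 40 N and linear speed of lid below 0.02 m/s and angle between enclosure's own z axis and vertical below 0.05 rad and distance of enclosure from where it was at the start of the episode below 0.01 m); the arm keeps its last pose, push and grip.
It fails at once if the lid is forced onto the case with more than 60 N (contact force between lid and enclosure above 60 N).
It fails at once if a bystander is moved by more than 30 mm (distance of any of rear_panel, hinge_pin, screwdriver, keypad from where it was at the start of the episode above 0.03 m).
It also fails if it takes over 58 s, if anything falls off the work surface, if the arm or the gripper's body presses on something with over 40 N, if the wrist force passes 120 N, or if a joint passes its speed limit or range.

## Working session

There is one attempt and no reset: what is moved stays moved. The work goes in short steps, Python scripts to look and compute and a shell command to move; the robot and the scene stay as the last step left them, time stands still between calls to the robot, and variables do not carry over. Pictures are saved under pics/ and viewed, and the job is handed in when it is done.

```bash
ls; mkdir -p pics
python3 - <<'E'
from bench import r, optics
import cv2,json
s=r.read_state(); print(s)
for n in ["side","top","wrist"]:
    m=optics.camera_model(n); print(n,m)
    cv2.imwrite(f"pics/{n}0.png",cv2.cvtColor(optics.camera(n),cv2.COLOR_RGB2BGR))
E
```

```text
pics
{'time': 0.0, 'joint_positions': array([ 1.12742671,  0.33286034, -0.06467572,  1.46095127,  0.02160905,
        1.34990576, -0.088495  ]), 'joint_vel': array([-5.70270489e-04, -8.19699438e-04, -2.28224974e-04, -7.22995659e-04,
        6.84266763e-05,  7.26256849e-04, -2.92411112e-04]), 'joint_torque': array([-8.51770474e-04, -6.23252606e+01,  2.40610231e-02, -3.89899206e+01,
       -6.15008874e-02,  3.98011459e-02,  2.14385891e-04]), 'ee_pos': array([ 0.25511763, -0.57015624,  0.23875632]), 'eef_rot': array([-0.69138055, -0.14815836,  0.69164936, -0.14718422]), 'ft_force': array([-0.25888264, -0.67087926, -0.38739455]), 'torque': array([ 0.03919087,  0.01863177, -0.01442567]), 'width': 0.0869285979942159}
side {'camera_matrix': array([[455.97217091,   0.        , 277.8190034 ],
       [  0.        , 455.97217091, 207.44927017],
       [  0.        ,   0.        ,   1.        ]]), 'dist': array([-0.00344513,  0.        ,  0.        ,  0.        ,  0.        ]), 'world_from_camera': array([[-0.73600224, -0.52347504,  0.42927215,  0.07031233],
       [-0.67684015,  0.55615135, -0.
[... 596 characters left out ...]
  1.14470223],
       [ 0.        ,  0.        ,  0.        ,  1.        ]])}
wrist {'camera_matrix': array([[290.58896622,   0.        , 280.07392831],
       [  0.        , 290.58896622, 210.9134015 ],
       [  0.        ,   0.        ,   1.        ]]), 'dist': array([-0.05850817,  0.        ,  0.        ,  0.        ,  0.        ]), 'tool_from_camera': array([[ 7.47060434e-04, -3.03648992e-01,  9.52783675e-01,
        -1.44835632e-01],
       [ 9.99999692e-01, -3.53501138e-06, -7.85208254e-04,
        -1.93232837e-04],
       [ 2.41795796e-04,  9.52783968e-01,  3.03648896e-01,
        -8.36511894e-02],
       [ 0.00000000e+00,  0.00000000e+00,  0.00000000e+00,
         1.00000000e+00]])}
```

View pics/top0.png

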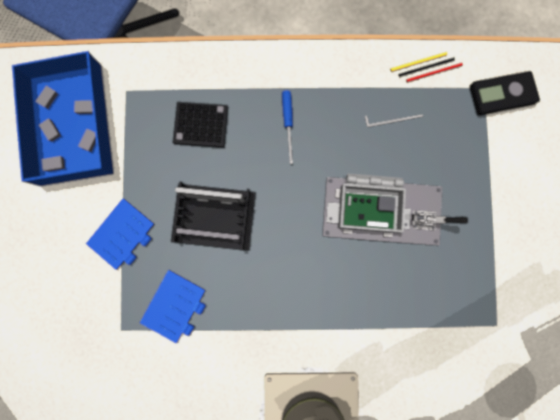

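View pics/side0.png

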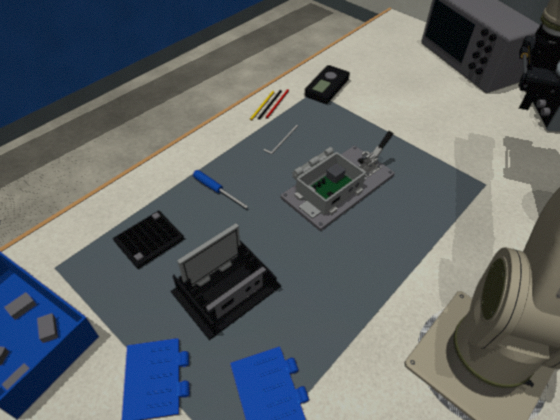

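View pics/wrist0.png

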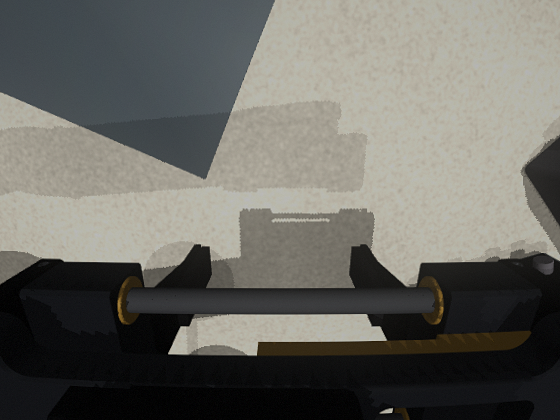

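```bash
cat > h.py <<'E'
import numpy as np,cv2
from bench import r,optics
def ray(n,px,T=None):
    m=optics.camera_model(n);K=m["camera_matrix"];d=m["dist"]
    p=cv2.undistortPoints(np.array(px,float).reshape(-1,1,2),K,d)[:,0]
    W=m["world_from_camera"] if T is None else T@m["tool_from_camera"]
    v=np.c_[p,np.ones(len(p))]@W[:3,:3].T
    return W[:3,3],v
def onz(n,px,z,T=None):
    o,v=ray(n,px,T); return o+v*((z-o[2])/v[:,2])[:,None]
def proj(n,P,T=None):
    m=optics.camera_model(n)
    W=m["world_from_camera"] if T is None else T@m["tool_from_camera"]
    C=np.linalg.inv(W)
    return cv2.projectPoints(np.array(P,float).reshape(-1,3),cv2.Rodrigues(C[:3,:3])[0],C[:3,3],m["camera_matrix"],m["dist"])[0][:,0]
def toolT(s=None):
    from scipy.spatial.transform import Rotation as R
    s=s or r.read_state(); T=np.eye(4);T[:3,:3]=R.from_quat(s["eef_rot"]).as_matrix();T[:3,3]=s["ee_pos"];return T
def tri(pa,pb,a="top",b="side"):
    oa,va=ray(a,[pa]);ob,vb=ray(b,[pb]);va=va[0];vb=vb[0]
    A=np.c_[va,-vb];t=np.linalg.lstsq(A,ob-oa,rcond=None)[0]
    P=oa+va*t[0];Q=ob+vb*t[1];return (P+Q)/2,np.linalg.norm(P-Q)
def crop(src,x0,y0,w,h,k,out):
    im=cv2.imread(src)[y0:y0+h,x0:x0+w];cv2.imwrite(out,cv2.resize(im,None,fx=k,fy=k,interpolation=cv2.INTER_CUBIC))
E
python3 - <<'E'
from h import *
crop("pics/top0.png",315,165,160,90,5,"pics/a.png")
crop("pics/top0.png",160,170,110,90,7,"pics/b.png")
crop("pics/side0.png",270,120,140,110,5,"pics/c.png")
crop("pics/side0.png",160,215,130,120,5,"pics/d.png")
E
```

```text
(no output)
```

View pics/a.png

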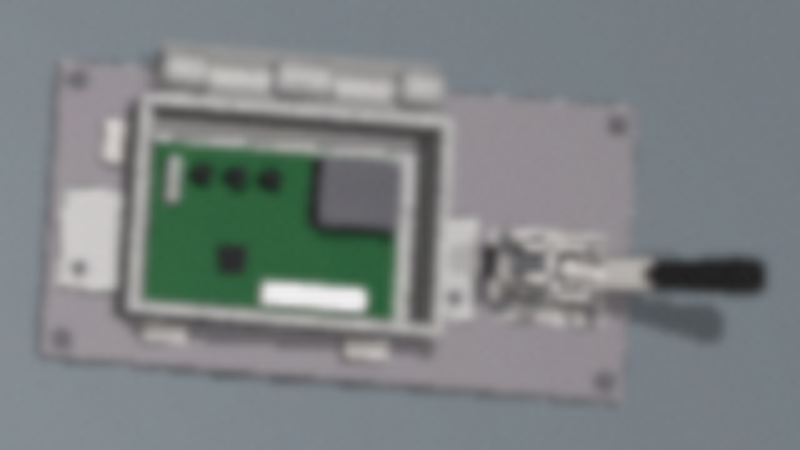

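View pics/b.png

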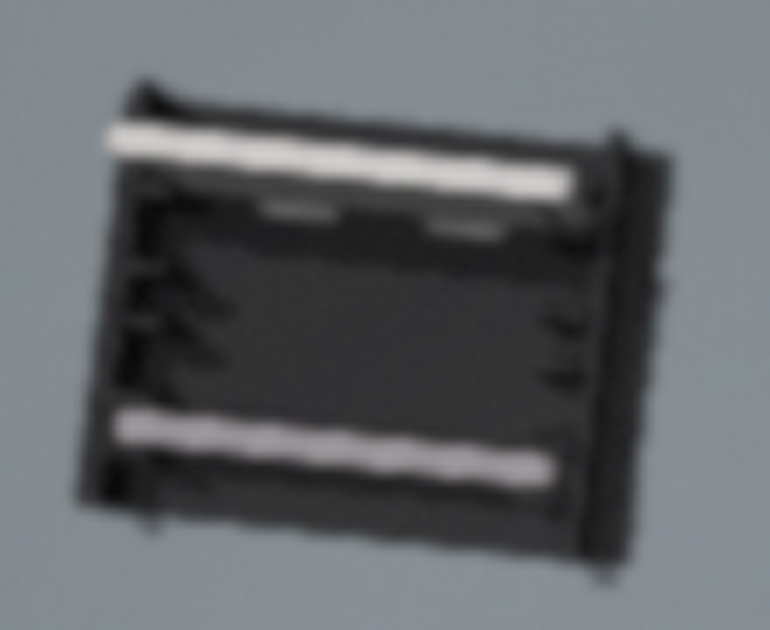

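View pics/c.png

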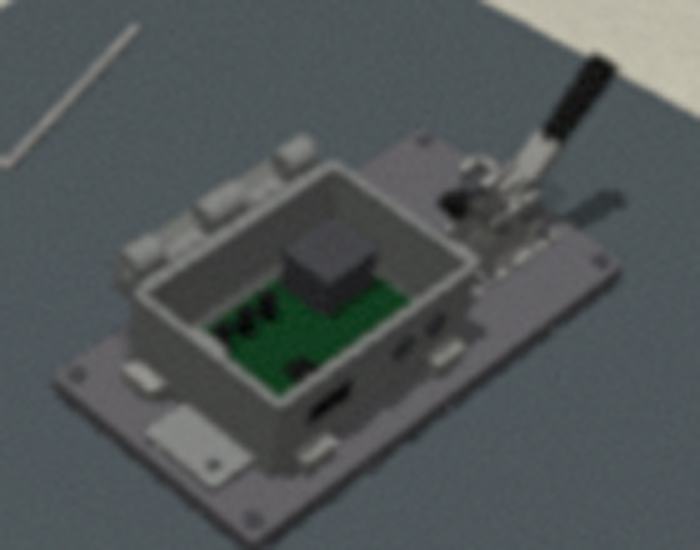

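View pics/d.png

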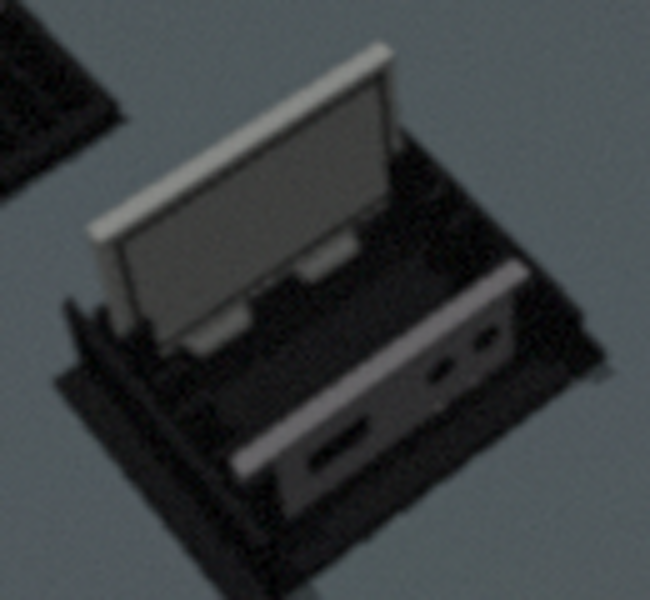

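Run:
```python
from h import *
np.set_printoptions(precision=4,suppress=True)
def c(p,x0,y0,k): return (np.array(p,float)+.5)/k-.5+[x0,y0]
n=onz("top",c([(57,60),(632,103),(618,403),(40,355)],315,165,5),.015)
print("nest",n[:,:2]);TL,TR,BR,BL=n
for a,b in((TL,TR),(BL,BR),(BL,TL),(BR,TR)): print(np.linalg.norm(a-b),end=" ")
yd=(TL-TR+BL-BR);yaw=np.arctan2(-yd[0],yd[1]);xd=(TL-BL+TR-BR);print("yaw",yaw,np.arctan2(xd[1],xd[0]))
u=np.array([np.cos(yaw),np.sin(yaw)]);v=np.array([-u[1],u[0]])
N=n.mean(0)[:2]+v*.0375;print("N",N)
print("pivot",N-.015*u-.148*v)
# case rim outer, z=.070
m=onz("top",c([(135,92),(452,115),(437,335),(122,312)],315,165,5),.070)
print("case",m[:,:2],m.mean(0)); yd=(m[0]-m[1]+m[3]-m[2]);print(np.arctan2(-yd[0],yd[1]))
print("hinge exp",N+.064*u)
l=onz("top",c([(105,125),(577,170),(572,202),(108,155)],160,170,7),.136);print("lid",l[:,:2],l.mean(0));yd=(l[0]-l[1]+l[3]-l[2]);print(np.linalg.norm(yd)/2,np.arctan2(-yd[0],yd[1]))
p,e=tri(c([(765,275)],315,165,5)[0],c([(605,62)],270,120,5)[0]);print("handle end",p,e)
q=[p[:2]-N];print("in nest",q@u,q@v)
# lid top corners tri
for a,b in(((105,125),(92,232)),((577,170),(390,47))):
  print(tri(c([a],160,170,7)[0],c([b],160,215,5)[0]))
```

```text
nest [[ 0.6002 -0.0472]
 [ 0.5757 -0.3395]
 [ 0.4242 -0.3256]
 [ 0.452  -0.0355]]
0.29334652898138913 0.291403019234716 0.14859417584602091 0.15206845166864605 yaw -0.08958948234474345 -0.08528558122266036
N [ 0.5164 -0.1496]
pivot [ 0.4882 -0.2957]
case [[ 0.5755 -0.0777]
 [ 0.563  -0.2304]
 [ 0.4576 -0.2192]
 [ 0.4703 -0.0689]] [ 0.5166 -0.1491  0.07  ]
-0.08342180528115688
hinge exp [ 0.5801 -0.1553]
lid [[0.5601 0.308 ]
 [0.5438 0.156 ]
 [0.5335 0.1577]
 [0.5504 0.3069]] [0.5469 0.2321 0.136 ]
0.15148372260079113 -0.10979347565997667
handle end [ 0.4833 -0.3659  0.1014] 0.0026288932175056122
in nest [-0.0136] [-0.2184]
(array([0.5595, 0.3076, 0.1341]), np.float64(0.002268659543133176))
(array([0.5437, 0.1557, 0.1282]), np.float64(0.002581260486980545))
```

```bash
cat >> h.py <<'E'
def delta(target,yaw):
    """moves in tool axes (cm) to reach TCP target with tool y along +-(cos yaw, sin yaw); spin deg"""
    T=toolT();R=T[:3,:3];d=R.T@(np.array(target)-T[:3,3])*100
    best=None
    for s in(1,-1):
        w=s*np.array([np.cos(yaw),np.sin(yaw),0]);wt=R.T@w
        a=np.degrees(np.arctan2(wt[2],wt[1]))
        if best is None or abs(a)<abs(best):best=a
    return d,best
E
python3 - <<'E'
from h import *
np.set_printoptions(precision=4,suppress=True)
print(toolT());N=np.array([.5164,-.1493]);yaw=-.086
u=np.array([np.cos(yaw),np.sin(yaw)]);v=np.array([-u[1],u[0]]);P=N-.015*u-.148*v
p=P-.105*v; print(P,p,delta([*p,.2],yaw),delta([*p,.095],yaw))
E
```

```text
[[-0.0005  0.4085 -0.9127  0.2552]
 [ 0.001  -0.9127 -0.4085 -0.5702]
 [-1.     -0.0011  0.      0.2389]
 [ 0.      0.      0.      1.    ]]
[ 0.4887 -0.2955] [ 0.4797 -0.4001] (array([  3.8985,  -6.3536, -27.4454]), np.float64(-60.96063721281618)) (array([ 14.3985,  -6.3422, -27.4459]), np.float64(-60.96063721281618))
```

```bash
python3 -m inch '[{"translation":[0,0,0],"spin":-10.2},{"translation":[0,0,0],"spin":-10.2},{"translation":[0,0,0],"spin":-10.2},{"translation":[0,0,0],"spin":-10.2},{"translation":[0,0,0],"spin":-10.2},{"translation":[0,0,0],"spin":-10.2},{"translation":[0,0,0],"spin":0}]' 1 20
python3 - <<'E'
from h import *
np.set_printoptions(precision=4,suppress=True)
print(delta([.4797,-.4001,.2],-.086), r.read_state()["joint_positions"])
E
```

```text
time: 1.02
ee_pos: [0.2547, -0.5691, 0.2364]
eef_rot: [0.513, 0.489, -0.512, 0.486]
ft_force: [-0.0, 0.5, -0.5]
width: 0.0251
(array([  3.6644,  21.6521, -17.9748]), np.float64(2.0997362452439483)) [ 1.2426  0.3438 -0.2132  1.4563  0.0727  1.3551  0.9762]
```

```bash
python3 -m inch '[{"translation":[0.7,4.3,-3.6],"spin":2.1},{"translation":[0.7,4.3,-3.6],"spin":0},{"translation":[0.7,4.3,-3.6],"spin":0},{"translation":[0.7,4.3,-3.6],"spin":0},{"translation":[0.7,4.3,-3.6],"spin":0},{"translation":[0,0,0],"spin":0}]'
python3 - <<'E'
from h import *
np.set_printoptions(precision=4,suppress=True)
print(delta([.4797,-.4001,.095],-.086), r.read_state()["joint_positions"])
T=toolT();cv2.imwrite("pics/w1.png",cv2.cvtColor(optics.camera("wrist"),cv2.COLOR_RGB2BGR))
N=np.array([.5164,-.1493]);yaw=-.086
u=np.array([np.cos(yaw),np.sin(yaw)]);v=np.array([-u[1],u[0]]);P=N-.015*u-.148*v
print(proj("wrist",[[*P,.042],[*(P-.07*v),.102]],T))
E
```

```text
time: 1.78
ee_pos: [0.4904, -0.4048, 0.1991]
eef_rot: [0.53, 0.471, -0.529, 0.466]
ft_force: [-0.2, -0.1, -0.5]
width: -0.0001
(array([10.4135, -1.0764, -0.2829]), np.float64(-2.001795600967735)) [ 0.8732  0.405  -0.3339  1.4643  0.131   1.3008  0.4077]
[[266.0485  94.1586]
 [266.3849 175.9613]]
```

View pics/w1.png

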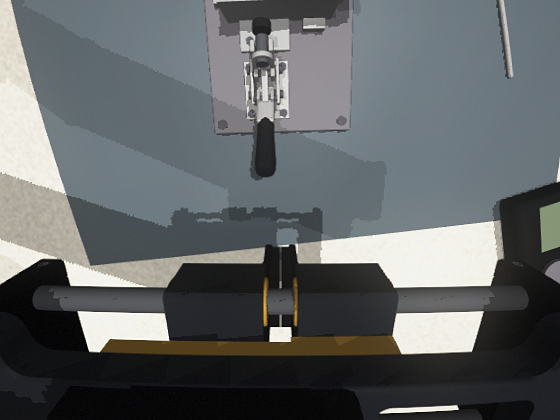

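```bash
python3 -m inch '[{"translation":[5.2,-1.1,0],"spin":-2},{"translation":[5.2,0,0],"spin":0},{"translation":[0,0,0],"spin":0}]'
python3 - <<'E'
from h import *
np.set_printoptions(precision=4,suppress=True)
print(delta([.4797,-.4001,.095],-.086), r.read_state()["ft_force"])
E
```

```text
time: 2.2
ee_pos: [0.4739, -0.4095, 0.0944]
eef_rot: [-0.524, -0.475, 0.526, -0.473]
ft_force: [-0.8, 0.0, 0.4]
width: 0.0004
(array([-0.0663,  0.4828, -0.9972]), np.float64(-0.9108641838971839)) [-0.7873  0.0499  0.3715]
```

```bash
python3 -m inch '[{"translation":[0,0.5,-1.5],"spin":-0.9},{"translation":[0,0,-1.2],"spin":0},{"translation":[-0.2,0,-1.2],"spin":0},{"translation":[-0.4,0,-1.2],"spin":0}]'
python3 - <<'E'
from h import *
N=np.array([.5164,-.1493]);yaw=-.086
u=np.array([np.cos(yaw),np.sin(yaw)]);v=np.array([-u[1],u[0]]);P=N-.015*u-.148*v
d=toolT()[:3,3][:2]-P;print(d@u,d@v,r.read_state()["ft_force"])
cv2.imwrite("pics/t2.png",cv2.cvtColor(optics.camera("top"),cv2.COLOR_RGB2BGR));cv2.imwrite("pics/s2.png",cv2.cvtColor(optics.camera("side"),cv2.COLOR_RGB2BGR))
crop("pics/s2.png",300,60,160,130,5,"pics/s2c.png")
E
```

```text
time: 2.7
ee_pos: [0.4851, -0.3653, 0.1099]
eef_rot: [-0.52, -0.472, 0.525, -0.48]
ft_force: [-7.2, -14.2, 13.3]
width: 0.0005
0.002347780640063137 -0.06992065454492803 [ -7.17779567 -14.23917429  13.27809128]
```

View pics/s2c.png

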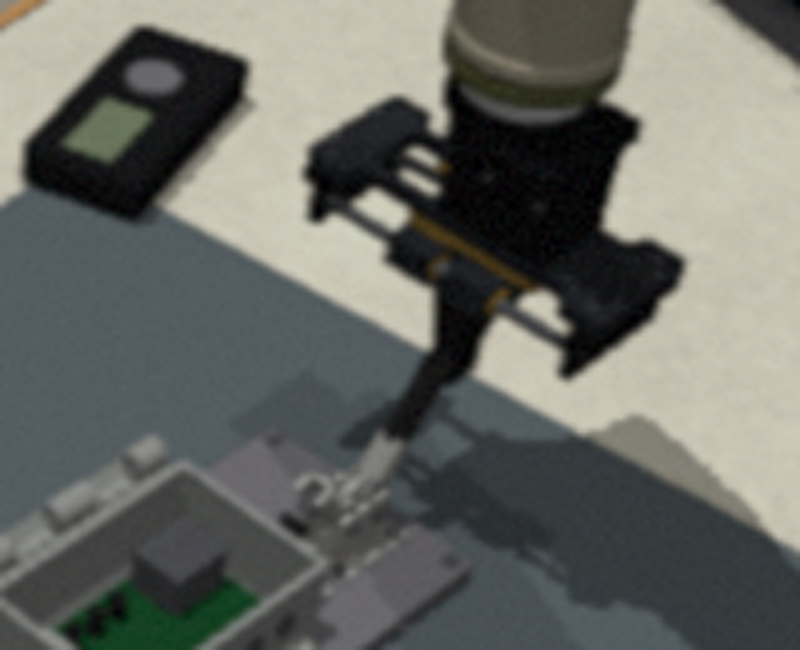

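```bash
python3 -m inch '[{"translation":[0,0,3],"spin":0},{"translation":[2.2,0,0],"spin":0},{"translation":[0.2,0,-0.2],"spin":0},{"translation":[0,0,0],"spin":0}]'
cat >> h.py <<'E'
def where():
    N=np.array([.5164,-.1493]);yaw=-.086
    u=np.array([np.cos(yaw),np.sin(yaw)]);v=np.array([-u[1],u[0]]);P=N-.015*u-.148*v
    s=r.read_state();d=s["ee_pos"][:2]-P;print("from pivot",(d@u).round(4),(d@v).round(4),s["ee_pos"][2].round(4),s["ft_force"].round(1))
E
python3 - <<'E'
from h import *
where();cv2.imwrite("pics/s3.png",cv2.cvtColor(optics.camera("side"),cv2.COLOR_RGB2BGR))
crop("pics/s3.png",300,60,160,130,5,"pics/s3c.png")
print(delta([.48,-.4,.1],-.086))
E
```

```text
time: 3.3
ee_pos: [0.4868, -0.3913, 0.0932]
eef_rot: [-0.52, -0.469, 0.524, -0.484]
ft_force: [0.4, 0.6, 1.0]
width: 0.0007
from pivot 0.0062 -0.0957 0.0932 [0.4 0.6 1. ]
(array([-0.67915908, -0.58071788,  0.94403186]), np.float64(-0.24371239657860266))
```

View pics/s3c.png

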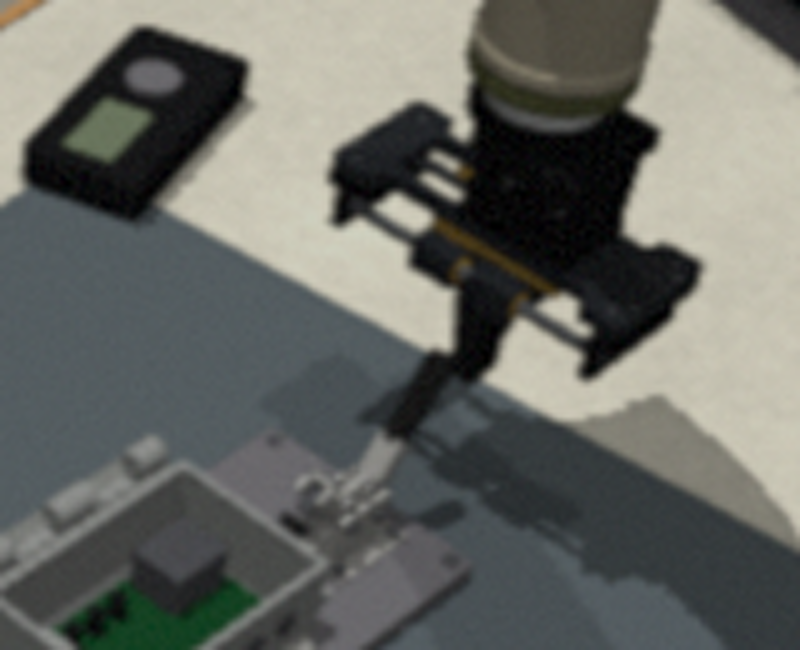

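```bash
python3 -m inch '[{"translation":[0.9,-0.6,0],"spin":0},{"translation":[0,0,-0.8],"spin":0},{"translation":[-0.6,0,-1.0],"spin":0},{"translation":[-0.8,0,-0.8],"spin":0},{"translation":[-0.8,0,-0.8],"spin":0}]'
python3 - <<'E'
from h import *
where();
E
python3 -m inch '[{"translation":[-0.8,0,-0.9],"spin":0},{"translation":[-0.7,0,-1.0],"spin":0}]'
python3 - <<'E'
from h import *
where();cv2.imwrite("pics/s4.png",cv2.cvtColor(optics.camera("side"),cv2.COLOR_RGB2BGR))
crop("pics/s4.png",300,60,160,130,5,"pics/s4c.png")
E
```

```text
time: 3.98
ee_pos: [0.4836, -0.3542, 0.1072]
eef_rot: [-0.52, -0.469, 0.524, -0.485]
ft_force: [-0.4, -3.2, -2.0]
width: 0.0003
from pivot -0.0001 -0.059 0.1072 [-0.4 -3.2 -2. ]
time: 4.22
ee_pos: [0.4853, -0.3344, 0.1235]
eef_rot: [-0.52, -0.469, 0.524, -0.485]
ft_force: [0.4, -2.8, -0.7]
width: 0.0006
from pivot -0.0001 -0.0391 0.1235 [ 0.4 -2.8 -0.7]
```

View pics/s4c.png

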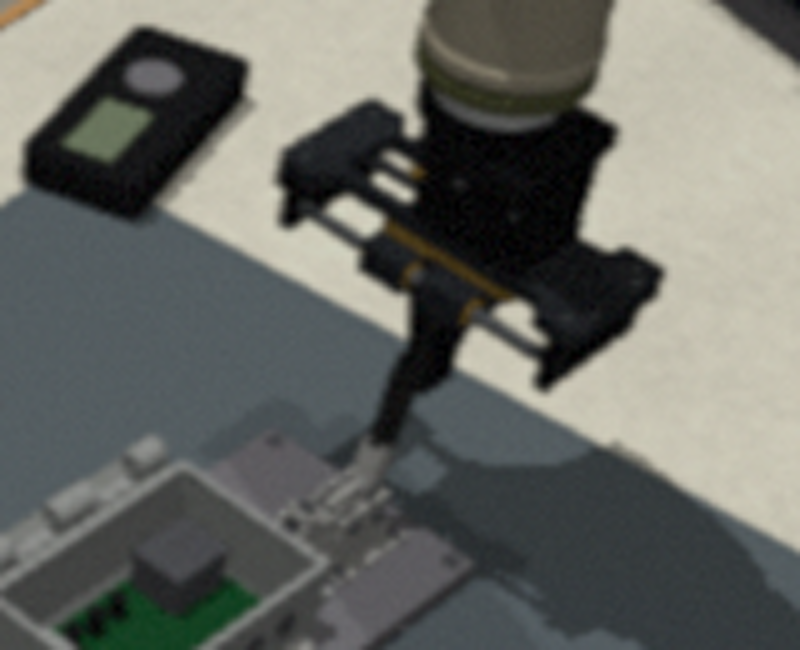

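Handle is swinging up (grip now around (400,400) and steeper) with only 3 N. I continue, mostly horizontal.

```bash
python3 -m inch '[{"translation":[-0.2,0,-0.8],"spin":0},{"translation":[0,0,-0.7],"spin":0}]'
python3 - <<'E'
from h import *
where()
E
python3 -m inch '[{"translation":[0,0,-0.6],"spin":0},{"translation":[0,0,-0.4],"spin":0}]'
python3 - <<'E'
from h import *
where()
E
```

```text
time: 4.53
ee_pos: [0.4875, -0.3179, 0.1269]
eef_rot: [-0.52, -0.468, 0.523, -0.486]
ft_force: [-0.5, -2.6, 1.5]
width: 0.0006
from pivot 0.0007 -0.0224 0.1269 [-0.5 -2.6  1.5]
time: 4.78
ee_pos: [0.4877, -0.3132, 0.1272]
eef_rot: [-0.519, -0.465, 0.526, -0.488]
ft_force: [2.0, -21.2, -6.1]
width: 0.0008
from pivot 0.0005 -0.0177 0.1272 [  2.  -21.2  -6.1]
```

```bash
python3 -m inch '[{"translation":[0,0,-0.5],"spin":0},{"translation":[0,0,-0.5],"spin":0}]'
python3 - <<'E'
from h import *
where()
E
python3 -m inch '[{"translation":[0,0,3],"spin":0},{"translation":[-3,0,2],"spin":0},{"translation":[-5,0,0],"spin":0},{"translation":[-3,0,0],"spin":0}]' 0
python3 - <<'E'
from h import *
where();cv2.imwrite("pics/s5.png",cv2.cvtColor(optics.camera("side"),cv2.COLOR_RGB2BGR))
crop("pics/s5.png",300,60,160,130,5,"pics/s5c.png")
E
```

```text
time: 5.03
ee_pos: [0.4875, -0.3132, 0.1274]
eef_rot: [-0.519, -0.458, 0.53, -0.49]
ft_force: [2.9, -20.3, -5.6]
width: 0.0004
from pivot 0.0003 -0.0177 0.1274 [  2.9 -20.3  -5.6]
time: 5.52
ee_pos: [0.4794, -0.3563, 0.2376]
eef_rot: [-0.519, -0.462, 0.529, -0.487]
ft_force: [-0.1, 0.1, 0.8]
width: 0.0326
from pivot -0.004 -0.0614 0.2376 [-0.1  0.1  0.8]
```

View pics/s5c.png

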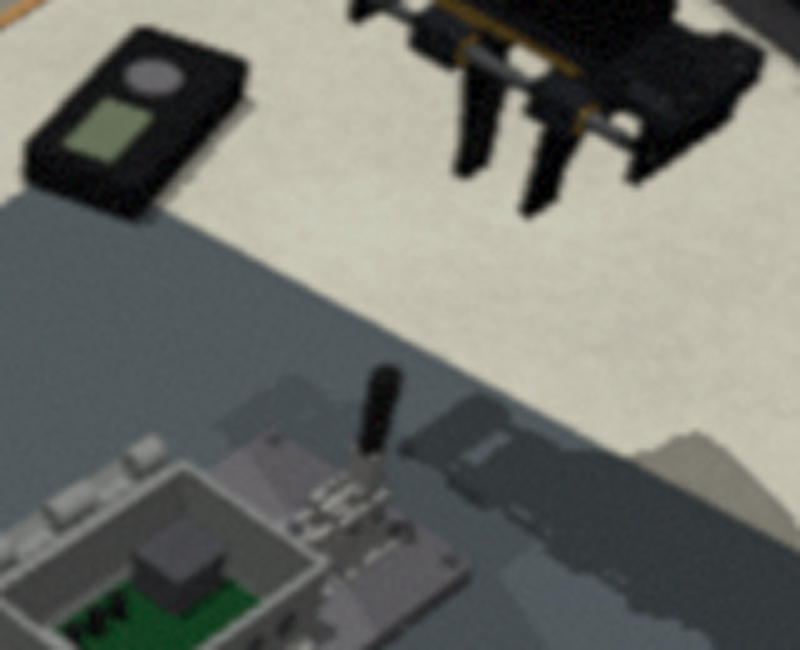

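Run:
```python
from h import *
np.set_printoptions(precision=4,suppress=True)
N=np.array([.5164,-.1493]);yaw=-.086
u=np.array([np.cos(yaw),np.sin(yaw)]);v=np.array([-u[1],u[0]]);P=N-.015*u-.148*v
q=proj("side",[[*P,.134],[*(P-.0092*v),.133],[*(P+.0092*v),.133],[*P,.078]]);print((q-[300,60]+.5)*5-.5)
print(toolT()); print(delta([.5469,.2321,.24],-.11))
print(r.read_state()["joint_positions"])
```

```text
[[385.9354 373.38  ]
 [396.8999 367.1302]
 [374.2023 382.639 ]
 [367.2755 453.3054]]
[[ 0.0165  0.9948 -0.1002  0.4804]
 [-0.0384 -0.0995 -0.9943 -0.3568]
 [-0.9991  0.0203  0.0365  0.2411]
 [ 0.      0.      0.      1.    ]]
(array([ -2.0364,   0.7542, -59.2217]), np.float64(0.5464250954584586))
[ 0.8465  0.2692 -0.3585  1.5511  0.1235  1.3064  0.3709]
```

```bash
python3 -m inch '[{"translation":[-0.2,0.1,-5.5],"spin":0},{"translation":[-0.2,0.1,-5.5],"spin":0},{"translation":[-0.2,0.1,-5.5],"spin":0},{"translation":[-0.2,0.1,-5.5],"spin":0},{"translation":[-0.2,0.1,-5.5],"spin":0},{"translation":[-0.2,0.1,-5.5],"spin":0},{"translation":[-0.2,0.1,-5.5],"spin":0},{"translation":[-0.2,0,-5.5],"spin":0},{"translation":[-0.2,0,-5.5],"spin":0},{"translation":[-0.2,0,-5.5],"spin":0},{"translation":[0,0,0],"spin":0}]'
python3 - <<'E'
from h import *
np.set_printoptions(precision=4,suppress=True)
print(toolT()); print(delta([.5469,.2321,.22],-.11));print(r.read_state()["joint_positions"])
E
```

```text
time: 6.95
ee_pos: [0.5389, 0.2159, 0.2377]
eef_rot: [-0.519, -0.465, 0.527, -0.486]
ft_force: [-0.3, -0.3, -0.3]
width: 0.0868
[[ 0.011   0.9954 -0.0953  0.5389]
 [-0.0303 -0.0949 -0.995   0.2159]
 [-0.9995  0.0139  0.0291  0.2377]
 [ 0.      0.      0.      1.    ]]
(array([ 1.7303,  0.6221, -1.7405]), np.float64(0.8332484189478172))
[ 0.1301  0.3229 -0.7468  1.5537  0.2542  1.3618 -0.7413]
```

```bash
python3 -m inch '[{"translation":[1.7,0.6,-1.7],"spin":0.8},{"translation":[0,0,0],"spin":0}]'
python3 - <<'E'
from h import *
np.set_printoptions(precision=4,suppress=True)
T=toolT();print(T); print(delta([.5469,.2321,.12],-.11))
cv2.imwrite("pics/w6.png",cv2.cvtColor(optics.camera("wrist"),cv2.COLOR_RGB2BGR))
c=np.array([.5469,.2321]);yaw=-.11
u=np.array([np.cos(yaw),np.sin(yaw)]);v=np.array([-u[1],u[0]])
print(proj("wrist",[[*(c+a*u+b*v),.136] for a,b in((-.005,-.075),(.005,-.075),(.005,.075),(-.005,.075),(0,0))],T))
E
```

```text
time: 7.2
ee_pos: [0.5457, 0.2327, 0.2188]
eef_rot: [-0.521, -0.462, 0.531, -0.482]
ft_force: [-0.1, -0.8, -0.3]
width: 0.087
[[ 0.0088  0.9941 -0.108   0.5457]
 [-0.0302 -0.1076 -0.9937  0.2327]
 [-0.9995  0.012   0.0291  0.2188]
 [ 0.      0.      0.      1.    ]]
(array([ 9.8804,  0.0025, -0.2437]), np.float64(0.10267981675995182))
[[275.2248 297.6368]
 [286.0677 297.5792]
 [287.8192 128.7894]
 [274.4929 128.771 ]
 [280.8804 221.9233]]
```

View pics/w6.png

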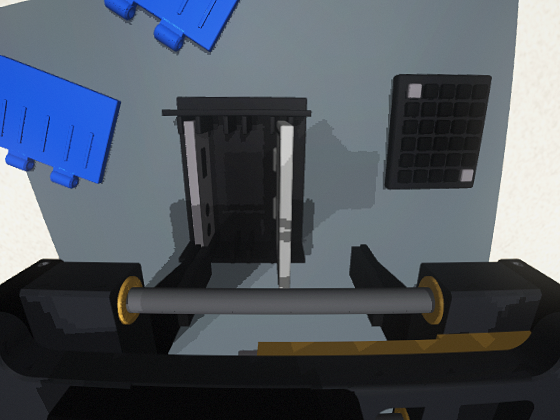

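Run:
```python
from h import *
crop("pics/w6.png",250,110,60,190,3,"pics/w6c.png")
im=cv2.imread("pics/w6.png").astype(int)
for y in(125,130,140,160,200,230,260,275): print(y,im[y,270:300].sum(1)//3)
```

```text
125 [ 31  42  43  39  34  22  37  55  62  62  69  90 118 132 125 120 120 119
 115 118 120 105  68  38  28  30  28  36  41  44]
130 [ 32  42  40  38  31  25  24  22  39  54 109 174 196 203 203 203 202 202
 203 202 202 199 185 120  31  37  39  44  48  47]
140 [ 30  30  30  29  30  30  35  51  57  39 107 182 200 202 202 201 201 202
 200 201 203 197 157  79  33  37  37  39  39  38]
160 [ 22  23  30  58  81  78  59  54  49  34 109 186 203 202 200 201 195 188
 182 173 176 168 114  30  35  36  37  36  36  36]
200 [ 22  21  29  58  84  72  52  57  46  60 125 163 171 172 170 169 172 171
 173 173 166 116  20  23  26  28  26  27  28  30]
230 [ 21  21  21  20  21  21  41  58  38  89 154 168 171 171 174 175 176 178
 178 174 136  56  21  26  25  26  27  24  26  25]
260 [ 21  22  26  22  21  23  23  29  36  94 158 171 167 168 168 169 168 170
 170 163 115  16  24  24  24  24  28  27  24  27]
275 [121 119 123 121 121 122 125  92  25 100 162 171 168 168 168 170 170 174
 167 138 111 122 120 121 121 121 121 120 120 120]
```

View pics/w6c.png

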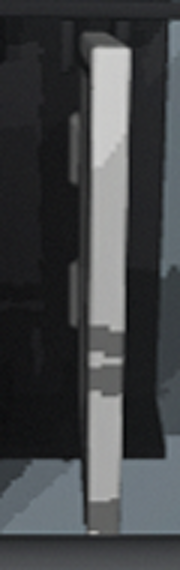

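Run:
```python
from h import *
np.set_printoptions(precision=4,suppress=True)
T=toolT()
p=onz("wrist",[(286.6,130),(285.9,200),(284.7,260),(284.3,275),(286.6,126),(284,287)],.136,T);print(p)
d=p[0]-p[2];print(np.arctan2(-d[0],d[1]),(p[-1]+p[-2])/2, np.linalg.norm(p[-1]-p[-2]))
```

```text
[[0.5599 0.3043 0.136 ]
 [0.5537 0.2494 0.136 ]
 [0.547  0.1947 0.136 ]
 [0.5451 0.1796 0.136 ]
 [0.5602 0.3072 0.136 ]
 [0.5435 0.167  0.136 ]]
-0.11702781968476068 [0.5519 0.2371 0.136 ] 0.14117783250942081
```

```bash
python3 -m inch '[{"translation":[5,0.3,-0.25],"spin":0.3},{"translation":[4.9,0,0],"spin":0},{"translation":[0,0,0],"spin":0}]'
python3 - <<'E'
from h import *
np.set_printoptions(precision=4,suppress=True)
T=toolT();print(T,delta([.5495,.2327,.12],-.115),r.read_state()["ft_force"])
cv2.imwrite("pics/w7.png",cv2.cvtColor(optics.camera("wrist"),cv2.COLOR_RGB2BGR))
E
```

```text
time: 7.62
ee_pos: [0.5523, 0.2278, 0.1215]
eef_rot: [-0.525, -0.458, 0.532, -0.481]
ft_force: [-0.3, -0.1, 0.8]
width: 0.0871
[[ 0.0136  0.9929 -0.1181  0.5523]
 [-0.0309 -0.1177 -0.9926  0.2278]
 [-0.9994  0.0172  0.0291  0.1215]
 [ 0.      0.      0.      1.    ]] (array([ 0.1273, -0.3348, -0.4603]), np.float64(-0.19750162537225027)) [-0.2633 -0.0843  0.7547]
```

View pics/w7.png

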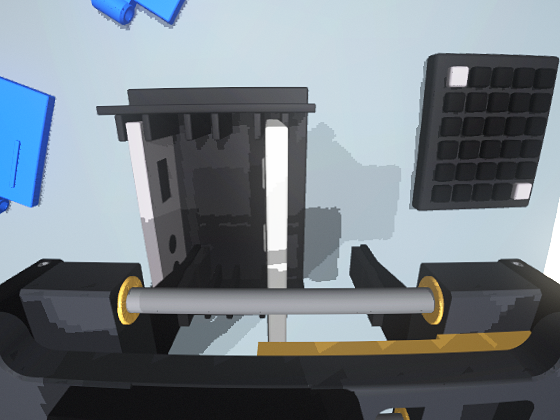

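```bash
python3 -m inch '[{"translation":[0.1,-0.15,-0.45],"spin":0},{"translation":[0,0,0],"spin":0}]' && python3 -m inch '[{"translation":[0,0,0],"spin":0},{"translation":[0,0,0],"spin":0},{"translation":[0,0,0],"spin":0},{"translation":[0,0,0],"spin":0},{"translation":[0,0,0],"spin":0},{"translation":[0,0,0],"spin":0}]' 1 40
python3 - <<'E'
from h import *
np.set_printoptions(precision=4,suppress=True)
T=toolT();print(T,r.read_state()["ft_force"])
cv2.imwrite("pics/w8.png",cv2.cvtColor(optics.camera("wrist"),cv2.COLOR_RGB2BGR))
E
```

```text
time: 7.92
ee_pos: [0.5544, 0.2343, 0.1275]
eef_rot: [-0.528, -0.457, 0.529, -0.482]
ft_force: [-0.8, -0.1, -0.1]
width: 0.0872
time: 8.68
ee_pos: [0.5552, 0.2347, 0.1296]
eef_rot: [0.529, 0.456, -0.528, 0.482]
ft_force: [-0.4, 0.3, -0.4]
width: 0.0347
[[ 0.0252  0.9926 -0.119   0.5552]
 [-0.0266 -0.1183 -0.9926  0.2347]
 [-0.9993  0.0282  0.0234  0.1296]
 [ 0.      0.      0.      1.    ]] [-0.4411  0.3489 -0.414 ]
```

View pics/w8.png

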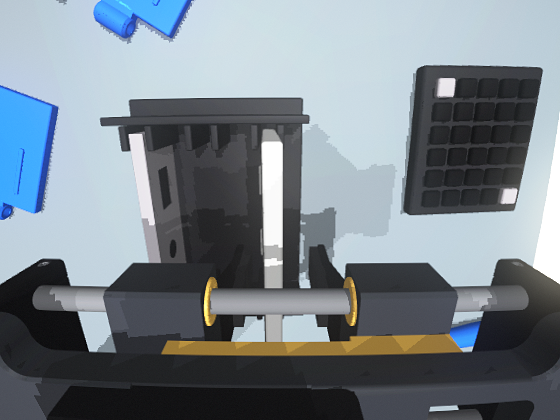

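```bash
python3 -m inch '[{"translation":[1.0,-0.4,0],"spin":0}]' 0.55
python3 - <<'E'
from h import *
np.set_printoptions(precision=4,suppress=True)
s=r.read_state();print(toolT()[:3,3],s["joint_vel"],s["joint_torque"])
E
python3 -m inch '[{"translation":[0,0,0],"spin":0}]'
python3 - <<'E'
from h import *
np.set_printoptions(precision=4,suppress=True)
s=r.read_state();print(toolT()[:3],s["joint_vel"])
E
```

```text
time: 8.85
ee_pos: [0.5519, 0.2351, 0.1197]
eef_rot: [0.53, 0.456, -0.528, 0.482]
ft_force: [-0.4, 0.6, 0.7]
width: 0.0354
[0.5519 0.2351 0.1197] [-0.0185  0.0407  0.0144  0.1731  0.0443 -0.1764 -0.0728] [  0.2928 -59.554  -10.5636 -35.9928   0.01     0.5144   0.2419]
time: 8.98
ee_pos: [0.551, 0.2348, 0.1185]
eef_rot: [0.529, 0.456, -0.529, 0.482]
ft_force: [0.1, -0.3, 0.5]
width: 0.0381
[[ 0.0246  0.9926 -0.119   0.551 ]
 [-0.0268 -0.1184 -0.9926  0.2348]
 [-0.9993  0.0276  0.0237  0.1185]] [-0.     -0.0083 -0.0019 -0.0223  0.0007  0.0019  0.002 ]
```

```bash
python3 -m inch '[{"translation":[0,0,0.2],"spin":0},{"translation":[0,0,0],"spin":0},{"translation":[0,0,0],"spin":0}]' 0.8 30;  python3 -m inch '[{"translation":[0,0,0],"spin":0},{"translation":[0,0,0],"spin":0},{"translation":[0,0,0],"spin":0}]' 1 40
python3 - <<'E'
from h import *
np.set_printoptions(precision=4,suppress=True)
T=toolT();print(T,r.read_state()["ft_force"])
cv2.imwrite("pics/w9.png",cv2.cvtColor(optics.camera("wrist"),cv2.COLOR_RGB2BGR))
E
```

```text
time: 9.35
ee_pos: [0.5508, 0.2326, 0.1185]
eef_rot: [0.529, 0.456, -0.529, 0.482]
ft_force: [-0.5, 0.1, 0.1]
width: 0.0198
time: 9.72
ee_pos: [0.5489, 0.2333, 0.1186]
eef_rot: [-0.528, -0.457, 0.529, -0.482]
ft_force: [-3.7, 0.4, 1.9]
width: 0.0096
[[ 0.0211  0.9928 -0.1181  0.5489]
 [-0.0272 -0.1175 -0.9927  0.2333]
 [-0.9994  0.0241  0.0245  0.1186]
 [ 0.      0.      0.      1.    ]] [-3.6685  0.3641  1.8532]
```

View pics/w9.png

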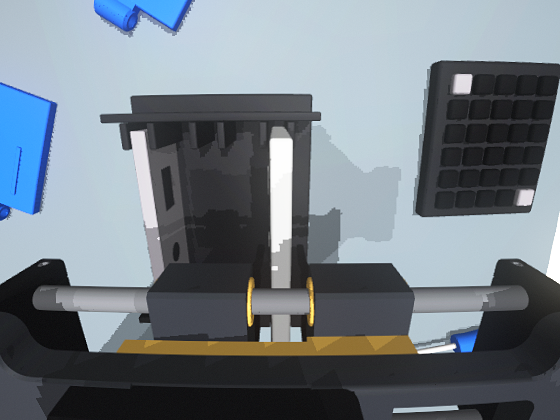

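```bash
python3 -m inch '[{"translation":[-1.5,0.03,0.04],"spin":0},{"translation":[-2.5,0.06,0.06],"spin":0},{"translation":[-2.5,0.06,0.06],"spin":0},{"translation":[-3,0.07,0.07],"spin":0},{"translation":[-3,0.07,0.07],"spin":0},{"translation":[-3,0.07,0.07],"spin":0},{"translation":[0,0,0],"spin":0},{"translation":[0,0,0],"spin":0}]'
python3 - <<'E'
from h import *
np.set_printoptions(precision=4,suppress=True)
T=toolT();print(T,r.read_state()["ft_force"])
for n in("wrist","side","top"): cv2.imwrite(f"pics/{n}10.png",cv2.cvtColor(optics.camera(n),cv2.COLOR_RGB2BGR))
E
```

```text
time: 10.78
ee_pos: [0.5503, 0.2319, 0.2819]
eef_rot: [0.529, 0.456, -0.528, 0.482]
ft_force: [-0.7, 0.2, -3.9]
width: 0.0097
[[ 0.0258  0.9925 -0.1194  0.5503]
 [-0.0269 -0.1187 -0.9926  0.2319]
 [-0.9993  0.0288  0.0237  0.2819]
 [ 0.      0.      0.      1.    ]] [-0.6909  0.2423 -3.8798]
```

View pics/wrist10.png

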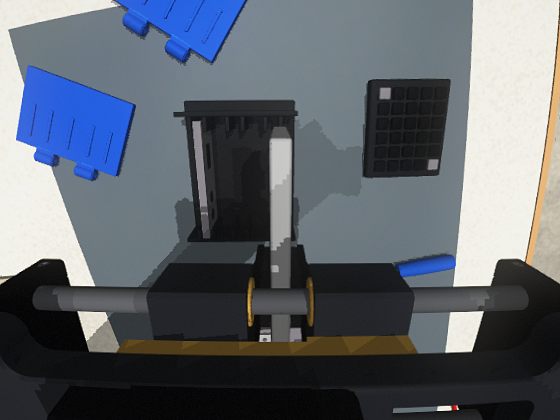

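View pics/side10.png

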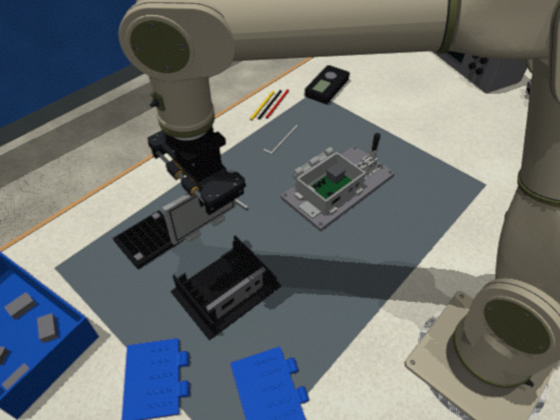

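Run:
```python
from h import *
a=cv2.imread("pics/w9.png")[110:270,250:320];b=cv2.imread("pics/wrist10.png")[110:270,250:320]
cv2.imwrite("pics/cmp.png",cv2.resize(np.hstack([a,b]),None,fx=3.7,fy=3.7,interpolation=cv2.INTER_CUBIC))
np.set_printoptions(linewidth=150)
for f in("w9","wrist10"):
    im=cv2.imread(f"pics/{f}.png").astype(int).sum(2)//3
    print(f,im[118:148,281]);
    for y in(145,180,220,255):print(y,im[y,262:300])
```

```text
w9 [ 80  77  57  65  66  63  65  66 101 157 155 154 154 154 154 155 154 155 153 158 221 252 252 253 254 254 254 254 254 254]
145 [ 64  62  63  59  55  57  55 135 231 248 253 254 254 254 254 253 254 254 254 254 254 254 254 254 254 254 254 253 252 249 202  65  68  74  80  81  81
  80]
180 [ 59  58  57  58  58  85  94  69 189 248 252 253 253 253 253 254 252 246 247 247 247 247 247 247 247 248 248 247 243 214 115  76  81  82  81  81  83
  80]
220 [ 51  50  52  52  53  50  53  55 138 215 236 244 246 246 246 246 246 246 247 247 246 247 247 247 247 247 247 244 240 193  50  55  56  56  58  57  57
  58]
255 [ 33  39  43  45  45  42  40  43  67 126 161 170 173 171 174 173 171 174 173 172 173 173 172 173 172 173 171 164 137  77  42  45  46  47  46  42  38
  39]
wrist10 [ 46  47  48  47  45  45  43  42  58  87  85  84  85  85  86  86  84  85  83  91 138 181 187 195 198 199 200 198 199 198]
145 [ 42  43  44  41  42  42  40  98 159 178 194 199 198 198 197 198 199 199 199 198 199 198 199 200 199 200 200 192 178 134  58  35  82 112 109 108 108
 109]
180 [ 28  30  32  37  36  36  28  75 138 169 190 199 198 199 197 197 195 199 199 200 188 167 169 172 171 171 171 162 152 114  31  57  96 109 108 107 106
 106]
220 [ 24  25  26  26  25  23  23  28  88 141 154 167 167 167 169 169 168 169 168 169 169 170 170 169 169 171 168 158 125  57  26  49  65  64  65  62  81
 112]
255 [17 19 24 20 21 21 21 20 52 84 90 96 96 98 96 98 97 97 97 97 97 94 97 96 99 98 94 91 67 23 24 25 25 23 24 20 20 22]
```

View pics/cmp.png

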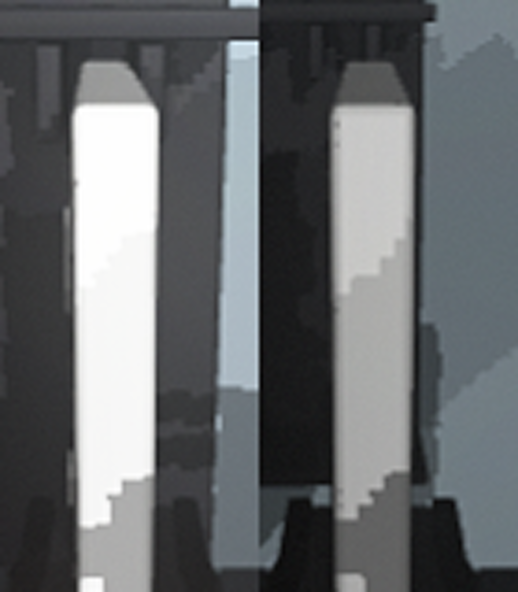

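```bash
cat >> h.py <<'E'
from scipy.spatial.transform import Rotation as Ro
# tool pose at grip
GR=np.array([[.0211,.9928,-.1181],[-.0272,-.1175,-.9927],[-.9994,.0241,.0245]]);GP=np.array([.5489,.2333,.1186])
def lidframe(yl,T=None):
    """lid pose in world; yl: offset of lid origin along lid y from tcp at grip"""
    yaw=np.arctan2(GR[1,1],GR[0,1]); lean=-np.arcsin(GR[2,1])
    RL=Ro.from_euler("ZY",[yaw,lean]).as_matrix()   # lid z leans with pads
    o=GP+RL@np.array([0,yl,0]);o=o+RL[:,2]*((.019-o[2])/RL[2,2])
    L=np.eye(4);L[:3,:3]=RL;L[:3,3]=o
    G=np.eye(4);G[:3,:3]=GR;G[:3,3]=GP
    T=toolT() if T is None else T
    return T@np.linalg.inv(G)@L
E
python3 - <<'E'
from h import *
np.set_printoptions(precision=4,suppress=True)
T=toolT()
for yl in(-.003,0,.003):
    L=lidframe(yl,T);print(yl,L[:3,3],proj("wrist",[(L@[x,y,z,1])[:3] for x,y,z in((-.005,.075,.117),(.005,.075,.117),(-.005,0.0,.117),(.005,0,.117),(0,-.075,.117))],T).tolist())
print(L)
E
```

```text
-0.003 [0.5526 0.2288 0.182 ] [[269.2012429940386, 149.2544414455679], [292.65529244531075, 149.25245259157165], [271.06110587909825, 298.0240198271513], [290.58786339349393, 298.02726816961297], [280.7374129966144, 400.4268878904104]]
0 [0.5529 0.2318 0.182 ] [[269.1197745680477, 142.10296660361496], [292.74546237025083, 142.10070695945666], [270.9941641436227, 293.07776024669295], [290.6625269346445, 293.0808600528309], [280.74054500335814, 397.0170247398787]]
0.003 [0.5533 0.2348 0.182 ] [[269.0379340130096, 134.85176427587186], [292.836002845811, 134.8492307798055], [270.926578604412, 288.05642036568076], [290.7378916616943, 288.05936680673494], [280.7437048024476, 393.55700918302193]]
[[ 0.9926  0.1184 -0.0279  0.5533]
 [-0.1184  0.993   0.0026  0.2348]
 [ 0.0281  0.0007  0.9996  0.182 ]
 [ 0.      0.      0.      1.    ]]
```

Run:
```python
from h import *
crop("pics/top10.png",335,165,80,50,10,"pics/e.png");crop("pics/side10.png",285,140,60,50,10,"pics/f.png")
```

```text
(no output)
```

View pics/e.png

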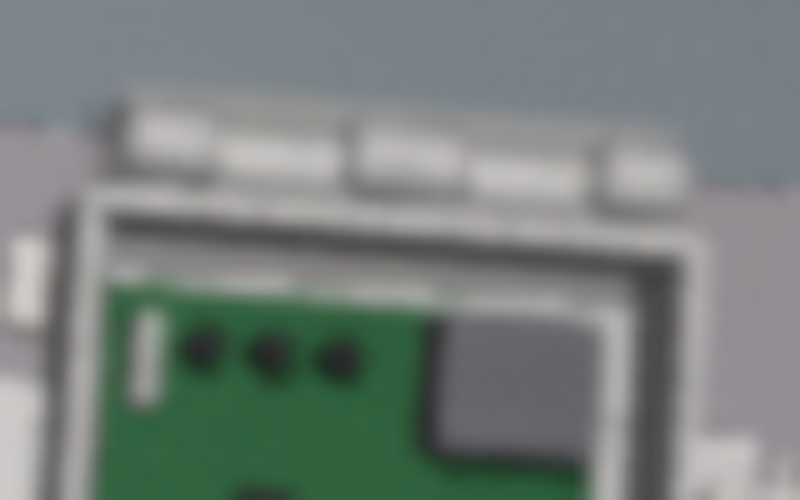

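View pics/f.png

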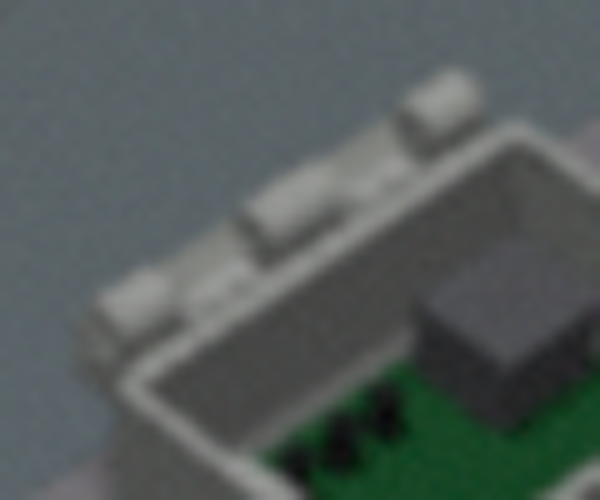

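Run:
```python
from h import *
np.set_printoptions(precision=4,suppress=True)
c=lambda p,x0,y0,k:(np.array(p,float)+.5)/k-.5+[x0,y0]
a=onz("top",c([(128,138),(407,155),(685,172)],335,165,10),.076);print(a,(a[0]+a[2])/2);d=a[0]-a[2];print(np.arctan2(-d[0],d[1]),np.linalg.norm(d))
# side: mid knuckle centre axis approx
b=onz("side",c([(293,203),(140,300),(445,105)],285,140,10),.080);print(b)
N=np.array([.5164,-.1493]);yaw=-.086;u=np.array([np.cos(yaw),np.sin(yaw)]);print(N+.064*u)
H=N+.064*u
print(c(0,0,0,1)*0, (proj("side",[[*H,.084]])-[285,140]+.5)*10, (proj("top",[[*H,.084]])-[335,165]+.5)*10)
```

```text
[[ 0.5857 -0.0909  0.076 ]
 [ 0.581  -0.1576  0.076 ]
 [ 0.5763 -0.2245  0.076 ]] [ 0.581  -0.1577  0.076 ]
-0.07011891047241668 0.1339605258582923
[[ 0.5797 -0.1555  0.08  ]
 [ 0.5854 -0.1008  0.08  ]
 [ 0.5742 -0.2126  0.08  ]]
[ 0.5802 -0.1548]
[0. 0.] [[291.5776 192.8961]] [[403.3129 153.9568]]
```

```bash
cat >> h.py <<'E'
H=np.array([.5805,-.1562]);HY=-.08
def lidgo(dz,H=H,HY=HY,yl=.001):
    T=toolT();L=lidframe(yl,T);d=np.array([*H,.075+dz])-L[:3,3]
    c=np.array([[np.cos(HY),np.sin(HY),0],[-np.sin(HY),np.cos(HY),0],[0,0,1]])
    yaw=np.arctan2(-L[0,1],L[1,1])
    print("lid",L[:3,3].round(4),"rel hinge mm",(-c@(d-[0,0,dz])*1000).round(1),"yaw err deg",np.degrees(yaw-HY).round(2),"lean(x),roll",L[0,2].round(3),L[2,1].round(3))
    print("tool move cm",(T[:3,:3].T@d*100).round(2),"spin",np.degrees(yaw-HY).round(2),"ft",r.read_state()["ft_force"].round(1),r.read_state()["time"])
E
python3 - <<'E'
from h import *
lidgo(.1)
E
```

```text
lid [0.553  0.2328 0.182 ] rel hinge mm [-58.5 385.5 107. ] yaw err deg -2.21 lean(x),roll -0.028 0.001
tool move cm [ 1.82  7.31 38.27] spin -2.21 ft [ 0.3  0.5 -3.4] 10.925
```

```bash
python3 -m inch '[{"translation":[0.1,0.5,3],"spin":-0.3},{"translation":[0.2,0.9,4.5],"spin":-0.3},{"translation":[0.2,0.9,4.5],"spin":-0.3},{"translation":[0.2,0.9,4.5],"spin":-0.3},{"translation":[0.2,0.9,4.5],"spin":-0.3},{"translation":[0.2,0.9,4.5],"spin":-0.3},{"translation":[0.2,0.9,4.5],"spin":-0.2},{"translation":[0.2,0.9,4.5],"spin":0},{"translation":[0.1,0.5,3],"spin":0},{"translation":[0,0,0],"spin":0},{"translation":[0,0,0],"spin":0}]'
python3 - <<'E'
from h import *
lidgo(.06)
E
```

```text
time: 12.3
ee_pos: [0.5837, -0.1602, 0.2652]
eef_rot: [-0.516, -0.471, 0.523, -0.488]
ft_force: [0.2, 0.1, -2.9]
width: 0.0098
lid [ 0.5849 -0.1592  0.1656] rel hinge mm [ 4.7 -2.7 90.6] yaw err deg 0.03 lean(x),roll -0.012 0.001
tool move cm [ 3.04 -0.5  -0.34] spin 0.03 ft [ 0.2  0.1 -2.9] 12.3
```

```bash
python3 -m inch '[{"translation":[2.5,-0.5,-0.34],"spin":0},{"translation":[1.5,0,0],"spin":0},{"translation":[0,0,0],"spin":0},{"translation":[0,0,0],"spin":0}]'
python3 - <<'E'
from h import *
lidgo(.04)
for n in("wrist","side","top"): cv2.imwrite(f"pics/{n}11.png",cv2.cvtColor(optics.camera(n),cv2.COLOR_RGB2BGR))
crop("pics/side11.png",260,90,110,100,7,"pics/g.png");crop("pics/top11.png",325,140,100,80,8,"pics/gt.png")
E
```

```text
time: 12.8
ee_pos: [0.58, -0.154, 0.2245]
eef_rot: [-0.515, -0.472, 0.521, -0.49]
ft_force: [0.1, -0.3, -3.5]
width: 0.0098
lid [ 0.5813 -0.1529  0.1249] rel hinge mm [ 0.6  3.3 49.9] yaw err deg 0.29 lean(x),roll -0.013 0.001
tool move cm [ 0.99 -0.07  0.31] spin 0.29 ft [ 0.1 -0.3 -3.5] 12.8
```

View pics/g.png

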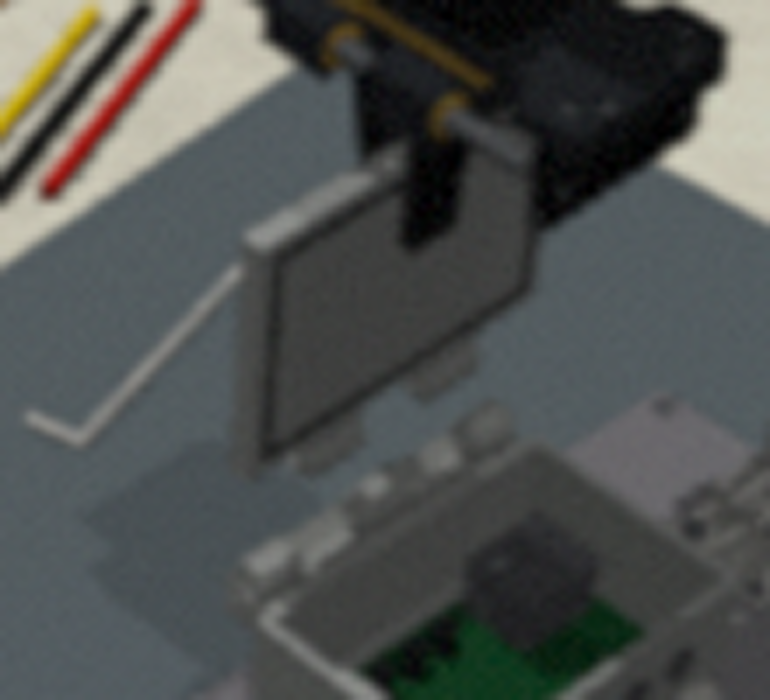

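View pics/wrist11.png

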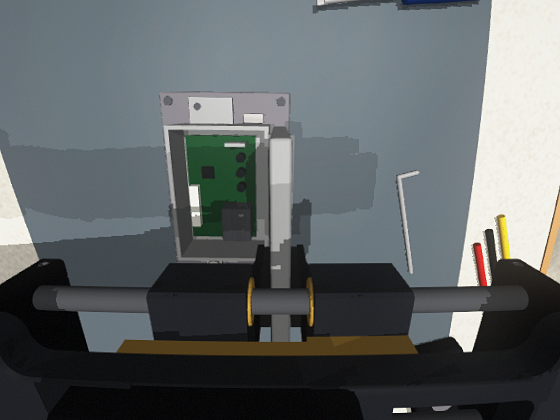

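View pics/gt.png

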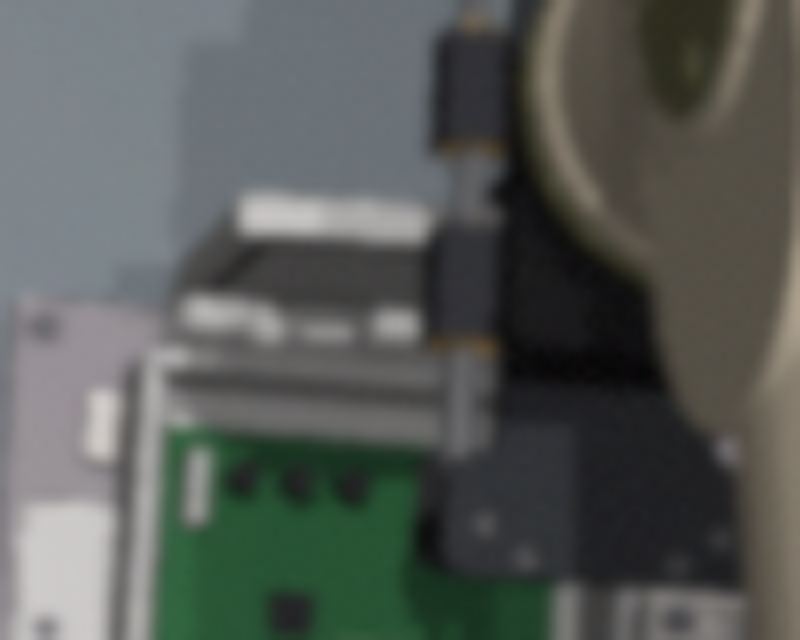

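Run:
```python
from h import *
np.set_printoptions(precision=1,suppress=True)
L=lidframe(.001)
P=[(-.005,.075,.117),(-.005,.075,.011),(-.005,-.075,.011),(.005,.075,.117),(0,.075,.117)]
g=lambda n,Q,x0,y0,k:(proj(n,Q)-[x0,y0]+.5)*k-.5
print(g("side",[(L@[*p,1])[:3] for p in P],260,90,7))
print("knk bottom ends",g("side",[(L@[0,y,-.009,1])[:3] for y in(.044,.016,-.016,-.044)],260,90,7))
print("top",g("top",[(L@[*p,1])[:3] for p in P],325,140,8))
u=np.array([np.cos(HY),np.sin(HY)]);v=np.array([-u[1],u[0]])
print("fixed kn tops side",g("side",[[*(H+y*v),.084] for y in(.067,.046,.014,-.014,-.046,-.067)],260,90,7))
print("fixed kn tops top",g("top",[[*(H+y*v),.084] for y in(.067,.046,.014,-.014,-.046,-.067)],325,140,8))
# px sensitivities per mm of y,x,z
o=np.array([*H,.12]);print((g("side",[o+[.001,0,0],o+[0,.001,0],o+[0,0,.001]],260,90,7)-g("side",[o],260,90,7)))
```

```text
[[262.8 249.4]
 [245.9 484.8]
 [534.3 296.4]
 [241.3 234.4]
 [252.1 241.9]]
knk bottom ends [[294.8 477.4]
 [349.2 441.6]
 [409.9 401.6]
 [461.8 367.5]]
top [[238.7 228.9]
 [172.  291.1]
 [699.6 326.3]
 [240.6 189.8]
 [239.6 209.4]]
fixed kn tops side [[252.1 567.5]
 [293.  540.3]
 [354.  499.7]
 [406.3 464.9]
 [464.7 426.1]
 [502.3 401.1]]
fixed kn tops top [[181.8 305.6]
 [252.4 310.6]
 [359.9 318.2]
 [453.7 324.8]
 [560.6 332.4]
 [630.6 337.5]]
[[-2.1 -1.3]
 [-1.7  1.4]
 [ 0.2 -2. ]]
```

```bash
python3 -m inch '[{"translation":[1.2,-0.07,0.3],"spin":0.3},{"translation":[1.0,0,0],"spin":0},{"translation":[0,0,0],"spin":0},{"translation":[0,0,0],"spin":0}]'
python3 - <<'E'
from h import *
lidgo(.02)
for n in("wrist","side"): cv2.imwrite(f"pics/{n}12.png",cv2.cvtColor(optics.camera(n),cv2.COLOR_RGB2BGR))
crop("pics/side12.png",280,120,75,65,10,"pics/g2.png")
E
```

```text
time: 13.45
ee_pos: [0.5792, -0.1584, 0.2011]
eef_rot: [-0.517, -0.47, 0.523, -0.488]
ft_force: [-0.5, 0.4, -3.3]
width: 0.0097
lid [ 0.5806 -0.1574  0.1015] rel hinge mm [ 0.2 -1.2 26.5] yaw err deg -0.09 lean(x),roll -0.013 0.001
tool move cm [ 0.65 -0.03 -0.14] spin -0.09 ft [-0.5  0.4 -3.3] 13.45
```

View pics/g2.png

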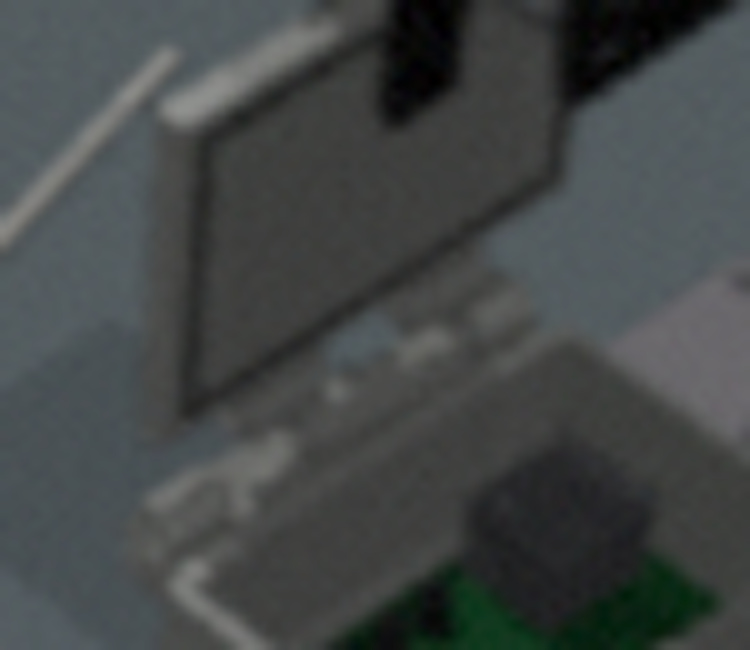

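```bash
python3 -m inch '[{"translation":[0.5,0,-0.12],"spin":0},{"translation":[0.3,0,0],"spin":0},{"translation":[0.3,0,0],"spin":0}]'
python3 - <<'E'
from h import *
lidgo(.0)
E
```

```text
time: 13.92
ee_pos: [0.5798, -0.1573, 0.1901]
eef_rot: [-0.517, -0.47, 0.523, -0.488]
ft_force: [0.1, -0.8, -2.6]
width: 0.0096
lid [ 0.5813 -0.1563  0.0904] rel hinge mm [ 0.8 -0.1 15.4] yaw err deg -0.08 lean(x),roll -0.014 0.001
tool move cm [ 1.54 -0.1  -0.04] spin -0.08 ft [ 0.1 -0.8 -2.6] 13.925
```

```bash
python3 -m inch '[{"translation":[0.3,-0.05,0],"spin":0},{"translation":[0.3,0,0],"spin":0}]'
python3 - <<'E'
from h import *
lidgo(.0)
E
```

```text
time: 14.18
ee_pos: [0.5793, -0.1574, 0.1836]
eef_rot: [-0.517, -0.47, 0.523, -0.488]
ft_force: [-0.4, 0.8, -3.6]
width: 0.0097
lid [ 0.5808 -0.1564  0.084 ] rel hinge mm [ 0.3 -0.2  9. ] yaw err deg -0.07 lean(x),roll -0.014 0.001
tool move cm [ 0.89 -0.05 -0.04] spin -0.07 ft [-0.4  0.8 -3.6] 14.175
```

```bash
python3 -m inch '[{"translation":[0.3,0,0],"spin":0},{"translation":[0.2,0,0],"spin":0}]'
python3 - <<'E'
from h import *
lidgo(.0)
E
```

```text
time: 14.42
ee_pos: [0.5793, -0.1575, 0.1781]
eef_rot: [-0.517, -0.47, 0.523, -0.488]
ft_force: [-0.5, 0.2, -2.9]
width: 0.0097
lid [ 0.5808 -0.1566  0.0785] rel hinge mm [ 0.3 -0.3  3.5] yaw err deg -0.08 lean(x),roll -0.014 0.001
tool move cm [ 0.35 -0.04 -0.04] spin -0.08 ft [-0.5  0.2 -2.9] 14.425
```

```bash
python3 -m inch '[{"translation":[0.2,0,0],"spin":0}]'
python3 - <<'E'
from h import *
lidgo(.0)
E
python3 -m inch '[{"translation":[0.1,0,0],"spin":0}]'
python3 - <<'E'
from h import *
lidgo(.0)
E
```

```text
time: 14.55
ee_pos: [0.5794, -0.1576, 0.176]
eef_rot: [-0.517, -0.47, 0.523, -0.488]
ft_force: [-0.7, 0.3, -3.2]
width: 0.0095
lid [ 0.5809 -0.1567  0.0764] rel hinge mm [ 0.4 -0.4  1.4] yaw err deg -0.08 lean(x),roll -0.014 0.001
tool move cm [ 0.14 -0.04 -0.05] spin -0.08 ft [-0.7  0.3 -3.2] 14.55
time: 14.68
ee_pos: [0.5794, -0.1577, 0.1749]
eef_rot: [-0.517, -0.47, 0.523, -0.488]
ft_force: [-0.0, -0.4, -2.4]
width: 0.0098
lid [ 0.5808 -0.1567  0.0752] rel hinge mm [ 0.4 -0.5  0.2] yaw err deg -0.08 lean(x),roll -0.014 0.001
tool move cm [ 0.02 -0.04 -0.05] spin -0.08 ft [-0.  -0.4 -2.4] 14.675
```

```bash
python3 -m inch '[{"translation":[0.1,0,0],"spin":0}]'; python3 -m inch '[{"translation":[0.08,0,0],"spin":0}]'
python3 - <<'E'
from h import *
lidgo(.0)
E
```

```text
time: 14.8
ee_pos: [0.5798, -0.1577, 0.1743]
eef_rot: [-0.517, -0.47, 0.523, -0.489]
ft_force: [0.1, 1.5, 3.4]
width: 0.0096
time: 14.92
ee_pos: [0.5801, -0.1577, 0.1742]
eef_rot: [-0.518, -0.469, 0.522, -0.489]
ft_force: [-1.0, -0.3, 5.8]
width: 0.0101
lid [ 0.5818 -0.1567  0.0746] rel hinge mm [ 1.3 -0.4 -0.4] yaw err deg -0.08 lean(x),roll -0.016 0.001
tool move cm [-0.04 -0.13 -0.04] spin -0.08 ft [-1.  -0.3  5.8] 14.925
```

```bash
python3 -m inch '[{"translation":[0.06,0.08,0],"spin":0}]';  python3 - <<'E'
from h import *
lidgo(.0)
E
python3 -m inch '[{"translation":[0.06,0,0],"spin":0}]'
python3 - <<'E'
from h import *
lidgo(.0)
for n in("wrist","side","top"): cv2.imwrite(f"pics/{n}13.png",cv2.cvtColor(optics.camera(n),cv2.COLOR_RGB2BGR))
crop("pics/side13.png",280,120,75,65,10,"pics/g3.png");crop("pics/top13.png",325,140,100,80,8,"pics/gt3.png")
E
```

```text
time: 15.05
ee_pos: [0.5808, -0.1576, 0.1742]
eef_rot: [-0.517, -0.469, 0.522, -0.489]
ft_force: [-4.0, 0.2, 5.7]
width: 0.0097
lid [ 0.5824 -0.1567  0.0746] rel hinge mm [ 1.9 -0.4 -0.4] yaw err deg -0.09 lean(x),roll -0.015 0.001
tool move cm [-0.05 -0.19 -0.04] spin -0.09 ft [-4.   0.2  5.7] 15.05
time: 15.18
ee_pos: [0.5807, -0.1576, 0.1742]
eef_rot: [-0.517, -0.469, 0.523, -0.489]
ft_force: [-4.3, 1.0, 7.3]
width: 0.0096
lid [ 0.5823 -0.1567  0.0746] rel hinge mm [ 1.8 -0.4 -0.4] yaw err deg -0.09 lean(x),roll -0.015 0.0
tool move cm [-0.05 -0.18 -0.04] spin -0.09 ft [-4.3  1.   7.3] 15.175
```

View pics/g3.png

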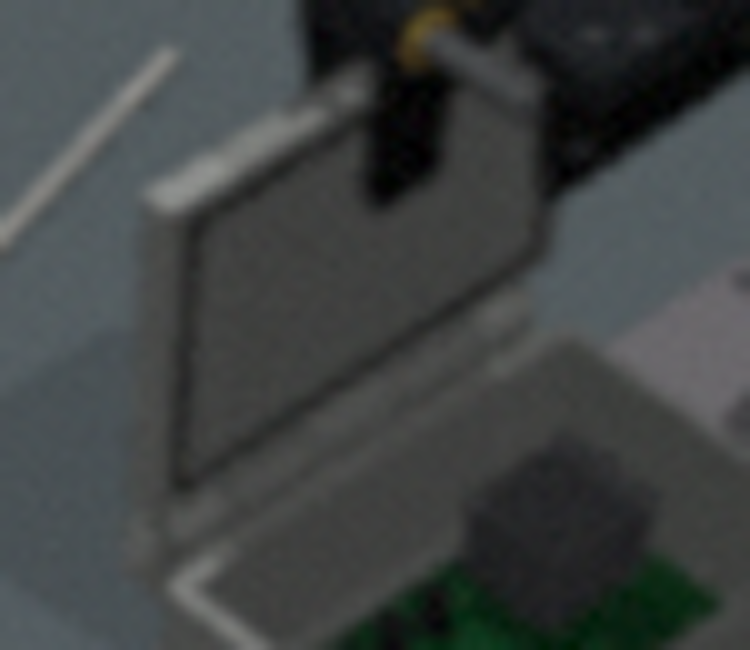

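View pics/gt3.png

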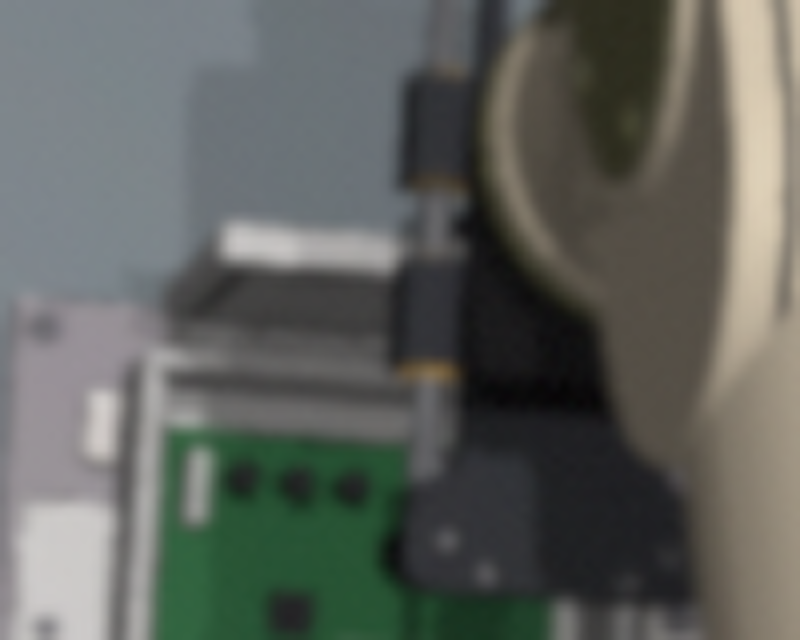

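View pics/side13.png

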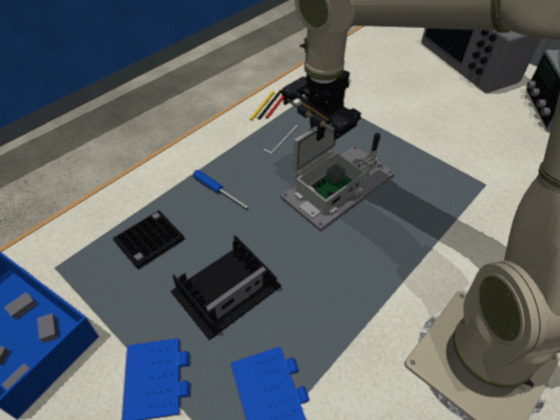

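```bash
python3 -m inch '[{"translation":[0.05,-0.03,0],"spin":0}]'
python3 - <<'E'
from h import *
lidgo(.0);print(r.read_state()["joint_vel"].round(3),r.read_state()["width"])
from bench import close_job
print(close_job())
E
```

```text
time: 15.45
ee_pos: [0.5803, -0.1576, 0.1742]
eef_rot: [-0.517, -0.469, 0.523, -0.489]
ft_force: [-2.3, 1.4, 4.4]
width: 0.01
lid [ 0.5819 -0.1568  0.0746] rel hinge mm [ 1.4 -0.5 -0.4] yaw err deg -0.09 lean(x),roll -0.015 -0.0
tool move cm [-0.05 -0.14 -0.04] spin -0.09 ft [-2.3  1.4  4.4] 15.45
[ 0.004 -0.006 -0.001  0.008  0.    -0.004  0.001] 0.00995418113677055
the job is handed in; nothing more can be done
None
```

I threw the clamp, moved the lid from the rack to the case, and handed the job in at about 15.5 s with the lid still gripped. No verdict came back.

- **Clamp:** My first push jammed on the end of the handle at about 20 N. I backed off, went lower and followed the handle's arc. It then swung up with about 3 N to its hard stop. In the side picture the handle's end is where an upright handle should be.
- **Lid:** I gripped it at the top, 9.6 mm between the pads, and lifted it out without slip. I turned it to the case and lowered it in steps of 1 to 5 mm. The knuckles entered the gaps with no measurable contact, then stopped in the trough.
- **Last checks:**
  - The lid axis was about 0.4 mm below my hinge estimate, 1.4 mm behind it and 0.5 mm along it.
  - The turn error was 0.1° and the lean 0.015 rad.
  - The lid was pressing on the case with roughly 8 N.
  - The arm was practically still and the opening was 10 mm.

**Disagreements:** The position figures rely on camera estimates good to about 2 mm. The top and wrist views differed by about 3 mm on where the lid sat along the grip. My hinge estimates from different views differed by 2 to 3 mm. The 1.4 mm front-to-back offset is therefore probably camera error: the lid slid about 1 mm backwards as it touched, then met light resistance both ways.

**Not confirmed:** The side picture shows the lid down on the hinge, but at that resolution it does not show that the pin holes line up.

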